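# Release the clamped module and load the inspection bay

### The arm

A 6-joint arm with a two-finger parallel gripper is mounted at the origin on the work surface. World frame = base frame: x ahead of the robot, y to its left, z up, the work surface at z = 0. Lengths are in m, angles in degrees, forces in N, time in s.
With the tool pointing down it reaches from about 0.3 to 0.825 m from the base axis. Payload 5.4 kg.
Tool frame: the origin (TCP) lies between the finger pads; the fingertips stand 8 mm ahead of it and the grasp point (between the pads) lies 11 mm behind it; z points along the fingers, y is the line along which they close (so a half turn about z gives the same grasp; the last joint's range is limited). The gripper opens to 92 mm and grips with 3 to 60 N. Pads are 20 mm wide; open, the fingers measure 128 mm over their backs; the gripper's body (75 mm by 189 mm) begins 69 mm behind the grasp point.
Start: joints at [-86.58, 9.076, 91.501, -0, 79.423, -12.038], TCP at [0.153, -0.554, 0.223] pointing down, gripper open.
Joint ranges: [-166.64, 166.64], [-54.1, 131.32], [10.49, 154.53], [-73.88, 253.88], [9.74, 151.15], [-171.62, 171.62]. Speed limits (degrees/s): [147.25, 147.25, 180, 180, 180, 180].

### API

Orientations are given as a 3x3 rotation matrix whose columns are the frame's x, y, z axes.
In Python, from plant import robot gives the robot as it stands.
- The arm moves only by the tool jog_arm, never from a script. Its argument "steps" is a list of rows, each a list of 7 numbers: the shift along the world's x, y, z in cm, then the turn, a rotation vector about the world's x, y, z in degrees, then the finger opening in cm, from 0 to 9.19. A call has 1 to 20 rows; each row shifts and turns the commanded pose from where the row before left it; what a row does not reach is not made up. A row lasts 1/8 s, in which the tool goes at most 62.5 mm and 10.7 degrees, less where a joint would pass 70% of its speed; a pose out of reach is approached as far as the arm can. A call is refused whole if a number of a shift passes 6.25 or a number of a turn 10.7, either way. A call with a gripper value outside its range is refused whole. The fingers move at their own pace and stop on an object; "force" is the grip in N (left out, the last holds). Time passes only in rows, so rows that do not move let the fingers close. It gives the time, the measured TCP pose, the force, the opening and the grip force at its end, in the units of the state.
- robot.observe(): the state, without advancing time (a new reading comes with each control period).
- robot.read_camera(name): name is "scene" or "side" or "wrist"; returns the picture (420x560x3 uint8, red, green, blue); there is no depth.
- robot.calibration(name): a dict with "camera_matrix" (3x3 intrinsics, pixels), "rvec" (rotation vector, rad) and "tvec" (3), from world to camera coordinates, as OpenCV has them. Camera axes: x right, y down, z forward; pixel columns grow to the right and rows downward; lengths in m; the calibration is good to about 2 mm. The wrist camera is an equidistant fisheye: a pixel r from the principal point sees the ray r / f radians off the axis. A picture is of the moment at which its call begins: read the wrist's pose just before it. calibration takes no time and is no camera call; for the wrist camera it gives the pose at the moment of the call.
- robot.job_done(): hands the job in; it is judged then, once.
The state is a dict: "t": time; "joint_pos": joint angles; "qvel": joint speeds; "tau": joint torques, N m; "eef_pos": TCP position; "eef_rot": TCP orientation; "force": force on the tool from outside, world axes, zero at the start; "moment": the same for the moment, N m; "gripper_width": finger opening in m; "grasp_force": force on a finger pad.
Only numpy, scipy, OpenCV 4.12 (cv2) and the standard library are available. Lean on these libraries where they do the work, as an engineer would, in place of code of your own. Each camera call takes 0.05 s, during which the arm holds its last target. There are 200 camera calls.

### The job

Get the modules ready for inspection together: lift the pawl off the clamp's ratchet wheel so that the jaw springs all the way back, let the pawl drop again, and put the freed module, every loose module on the bench and the long scale bar into the open-topped white bay, each lying on its floor, nothing stacked or standing on end. Then push the bay's door shut until its latch snaps in, and last slide the lamp dimmer's grip level with the marker clipped beside its track. Do not knock over or push away the bottles, bin, tape or jar standing around.

Things in the scene. Friction and masses are not known exactly. Their poses are not given: they have to be found in the camera images.
- clamp: fixed ratchet clamp, base plate 240 x 90 x 10 mm; origin under its centre on the bench, z up, x along the jaw's travel. Its module lies lengthwise on the plate (z = 10 mm), centre at x = 55 mm, open on both y sides, against a fixed jaw (face x = 93, top z = 36 mm). Upright ratchet wheel 68 mm across, axle along y at x = -72, z = 48 mm, brackets on its -y side up to z = 96 mm at x -87 to -19.
- jaw (a joint): how far the moving jaw has backed off towards clamp -x, m: 0 clamped, 0.020 fully back (0.017 counts). A 6 to 10 N spring drives it back in about half a second while the pawl is off the wheel; a pawl let down early catches it at the next tooth (10 mm on) and must be lifted again. The jaw's lip reaches 6 mm over the module's -x end, so a clamped module cannot be lifted out.
- pawl (a joint): angle of the sprung pawl on top of the wheel, rad: 0 down and engaged, growing as it is lifted, stop at 0.6. It pivots about point pawl_pivot (axis along the clamp's y); 0.25 to 0.3 clears the teeth. A spring pulls it down: about 2 to 4 N at the fin.
- pawl_fin (a point): middle of the top edge of the pawl's black upright grip fin, 26 mm (clamp x) by 10 mm (clamp y), standing 42 mm above the pawl arm (pawl down: top at z = 134 mm), 75 mm from the pivot on its -x side; it moves with the pawl. Pinch it from above across its 10 mm and lift.
- pawl_pivot (a point): the pawl's pivot axis, fixed on the clamp (clamp x = -30 mm, z = 78 mm).
- bay: fixed white bay, open at the top: inside 190 mm (x) by 232 mm (y), floor 6 mm thick, walls 6 mm thick, 60 mm high at the back (+x) and both y sides; the door closes its front (-x). Origin at the centre of its underside on the bench, z up. All fit with lengths along x, e.g. modules centred at x = +-45, y = 0 or -66 mm, the scale bar at x = 0, y = 66 mm.
- door (a joint): bay door angle, rad: 0 shut, growing as it swings open towards the bay's -x, limit 1.1. It turns about the vertical line through door_hinge and stays where it is left.
- door_hinge (a point): hinge line of the door at the bay's front left corner (bay x = -103 mm, y = +122 mm), at mid-height of the door.
- door_face (a point): point on the door's outer face, 160 mm from the hinge, z = 54 mm. The door is a panel 230 mm wide, 10 mm thick (hinge line at mid-thickness), z = 4 to 84 mm; a black pull stands 10 mm proud of it, 206 to 218 mm from the hinge. Shut, it lies along the bay's y with its outer face to -x.
- latch (a joint): how far the bevelled latch bolt on the door's free edge is pushed in, m: 0 out, 0.010 fully in. It rides over the strike between about 0.07 and 0.01 rad of door angle and snaps out behind it; push with 5 to 15 N at the face point. Latched: door below 0.02 rad and latch below 0.003 m.
- dimmer_base: lamp dimmer: fixed grey track 40 x 170 x 14 mm on the bench, origin at the centre of its underside, y along the track.
- dimmer_top (a point): middle of the top of the dimmer's black grip, 28 mm (across the track) x 20 mm (along it) x 40 mm high, top 54 mm above the bench. It slides 120 mm along the track's y, starts near the -y end; about 1.5 N of friction, stays where left.
- marker: aluminium marker clipped beside the dimmer's track: two small flat tabs, 10 x 5 x 18 mm, one on either side of the track, the line between them being the target; origin on the track's centre line at bench height, y along the track. The grip is right when its middle is within 6 mm of this line along y. The grip passes freely between the tabs.
- module_c: closed aluminium electronics module, a plain block 76 x 40 x 30 mm with shallow ribs, 0.16 kg; origin at its CENTRE, x along the 76 mm length, y along the 40 mm width, z along the 30 mm height. Any face may be down. This one starts in the clamp.
- module_1: closed aluminium electronics module, a plain block 76 x 40 x 30 mm with shallow ribs, 0.16 kg; origin at its CENTRE, x along the 76 mm length, y along the 40 mm width, z along the 30 mm height. Any face may be down. Loose on the bench, may be absent.
- module_2: closed aluminium electronics module, a plain block 76 x 40 x 30 mm with shallow ribs, 0.16 kg; origin at its CENTRE, x along the 76 mm length, y along the 40 mm width, z along the 30 mm height. Any face may be down. Loose on the bench, may be absent.
- module_3: closed aluminium electronics module, a plain block 76 x 40 x 30 mm with shallow ribs, 0.16 kg; origin at its CENTRE, x along the 76 mm length, y along the 40 mm width, z along the 30 mm height. Any face may be down. Loose on the bench, may be absent.
- scale_bar: flat steel scale bar with black graduations, 150 x 30 x 16 mm, 0.25 kg, loose on the bench; origin at its CENTRE, x along the 150 mm length, y along the 30 mm width.
- pump: bystander: white dispenser bottle, 58 mm across, 114 mm tall, origin under its centre.
- bottle: bystander: white bottle with blue cap, 60 mm across, 150 mm tall, origin under its centre.
- swab_bin: bystander: blue bin 120 x 100 x 55 mm with swabs, origin under its centre.
- tape: bystander: roll of yellow tape lying flat, 72 mm across, 24 mm high.
- jar: bystander: small amber jar, 42 mm across, 50 mm tall, origin under its centre.

How it is judged (in metres and radians):
On the way, in this order (a step that is already met when the one before it is completed fails the run):
1. the pawl has been lifted and the clamp's jaw has sprung fully back (value of joint jaw above 0.017 m), for 0.2 s.
2. the freed module and every loose module present and the scale bar lie on the floor of the bay (x of module_c in the frame of bay between -0.093 and 0.093 m and y of module_c in the frame of bay between -0.114 and 0.114 m and z of module_c in the frame of bay between 0.01 and 0.031 m and x of module_1 in the frame of bay between -0.093 and 0.093 m and y of module_1 in the frame of bay between -0.114 and 0.114 m and z of module_1 in the frame of bay between 0.01 and 0.031 m and x of module_2 in the frame of bay between -0.093 and 0.093 m and y of module_2 in the frame of bay between -0.114 and 0.114 m and z of module_2 in the frame of bay between 0.01 and 0.031 m and x of module_3 in the frame of bay between -0.093 and 0.093 m and y of module_3 in the frame of bay between -0.114 and 0.114 m and z of module_3 in the frame of bay between 0.01 and 0.031 m and x of scale_bar in the frame of bay between -0.093 and 0.093 m and y of scale_bar in the frame of bay between -0.114 and 0.114 m and z of scale_bar in the frame of bay between 0.01 and 0.025 m), for 0.3 s.
3. the bay's door is shut and its latch has snapped in (all of step 2 and value of joint door below 0.02 rad and value of joint latch below 0.003 m), for 0.2 s.
4. the dimmer's grip stands at the marker (y of dimmer_top in the frame of marker between -0.006 and 0.006 m), for 0.2 s.
At the end, for the whole second after the job is handed in: Jaw back 17 mm or more, pawl down (below 0.15 rad); modules and bar at rest on the bay floor inside the walls (centre up to 31 mm above the bench, bar 25); door latched (door below 0.02 rad, latch below 3 mm); dimmer grip within 6 mm of the marker along the track (all of step 3 and all of step 4 and value of joint jaw above 0.017 m and value of joint pawl below 0.15 rad and linear speed of each of module_c, module_1, module_2, module_3, scale_bar below 0.03 m/s); the robot touches nothing.
It fails at once if a bystander is knocked over or pushed away (moved more than 60 mm) (distance of any of pump, bottle, swab_bin, tape, jar from where it was at the start of the episode above 0.06 m or angle between any of pump, bottle, jar's own z axis and vertical above 0.6 rad).
Of module_1, module_2, module_3 only 2 to 3 are there at a start; the rules pass over those that are not, and their reading is None.
At some moment in a run one of module_1, module_2, module_3, scale_bar may be knocked a few centimetres aside while the robot is not near it.
Once in a run the grip may slacken for a moment while it holds something.
It also fails if it takes over 210 s, if anything falls off the work surface, if the arm or the gripper's body presses on something with over 40 N, if the wrist force passes 120 N, or if a joint passes its speed limit or range.

## Working session

There is one attempt and no reset: what is moved stays moved. The work goes in short steps, Python scripts to look and compute and a tool call to move; the robot and the scene stay as the last step left them, time stands still between calls to the robot, and variables do not carry over. Pictures are saved under pics/ and viewed, at most 14 in all, crops included, and the job is handed in when it is done.

Besides the shell and the picture viewer there is one more tool, called after "Call:" as a command line: name --pt "numbers of a row" for each row, then --argument value for the rest. jog_arm: Moves the arm, as the interface text tells. Its arguments: {"type":"object","properties":{"steps":{"type":"array","items":{"type":"array","items":{"type":"number"}}},"force":{"type":"number"}},"required":["steps"]}

```bash
ls; mkdir -p pics
cat > h.py <<'E'
import numpy as np, cv2
from plant import robot
def snap(n,f):
    im=robot.read_camera(n); cv2.imwrite('pics/'+f,im[:,:,::-1]); return im
def ray(n,px,cal=None):
    c=cal or robot.calibration(n); K=np.array(c['camera_matrix']); R=cv2.Rodrigues(np.array(c['rvec'],float))[0]; t=np.array(c['tvec']).ravel()
    u=(px[0]-K[0,2])/K[0,0]; v=(px[1]-K[1,2])/K[1,1]
    if n=='wrist':
        th=np.hypot(u,v); d=np.array([u*np.sinc(th/np.pi),v*np.sinc(th/np.pi),np.cos(th)])
    else: d=np.array([u,v,1.])
    d=R.T@d; return -R.T@t, d/np.linalg.norm(d)
def onz(n,px,z,cal=None):
    o,d=ray(n,px,cal); return o+d*(z-o[2])/d[2]
def tri(n1,p1,n2,p2):
    o1,d1=ray(n1,p1);o2,d2=ray(n2,p2)
    s=np.linalg.lstsq(np.c_[d1,-d2],o2-o1,rcond=None)[0]
    a=o1+s[0]*d1;b=o2+s[1]*d2
    return (a+b)/2,np.linalg.norm(a-b)
def proj(n,P,cal=None):
    c=cal or robot.calibration(n); K=np.array(c['camera_matrix']); R=cv2.Rodrigues(np.array(c['rvec'],float))[0]; t=np.array(c['tvec']).ravel()
    p=R@np.array(P)+t
    if n=='wrist':
        r=np.hypot(p[0],p[1]); th=np.arctan2(r,p[2]); q=p[:2]/r*th
    else: q=p[:2]/p[2]
    return q*[K[0,0],K[1,1]]+K[:2,2]
E
python3 - <<'E'
from h import *
for n in ['scene','side','wrist']:
    im=snap(n,n+'0.png'); c=robot.calibration(n); o,d=ray(n,(280,210)); print(n,o.round(3),d.round(3),np.array(c['camera_matrix'])[0,0])
s=robot.observe(); print(s['t'],s['eef_pos'],s['eef_rot'])
E
```

```text
pics
scene [ 1.09  -0.624  0.638] [-0.523  0.648 -0.553] 408.6124408073066
side [0.107 0.818 0.796] [ 0.413 -0.682 -0.604] 410.12742377058134
wrist [ 0.218 -0.537  0.384] [-0.255 -0.05  -0.966] 325.19226210127806
0.15 [ 0.15320819 -0.55372565  0.22185801] [[ 9.63823702e-01  2.66540535e-01 -1.24426261e-04]
 [ 2.66540439e-01 -9.63822691e-01  1.41918468e-03]
 [ 2.58345391e-04 -1.40100846e-03 -9.99998985e-01]]
```

View pics/scene0.png

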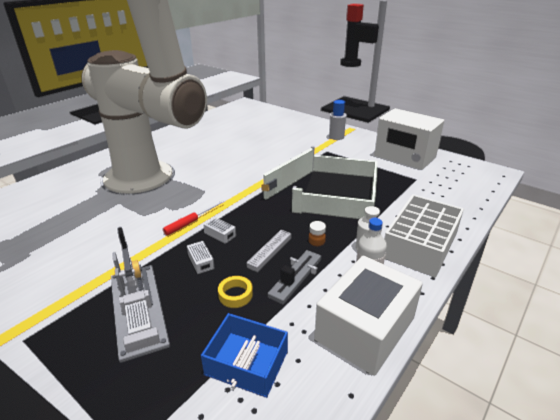

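View pics/side0.png

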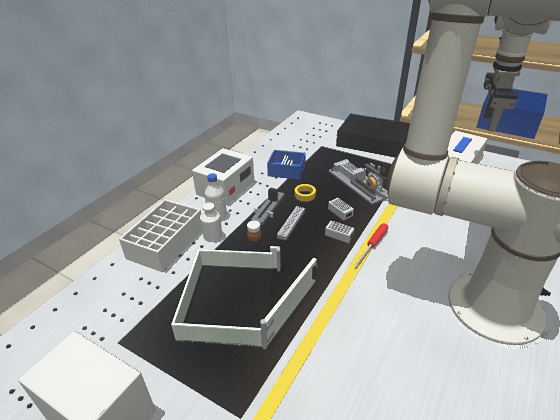

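The scene picture shows the clamp at about (138,310), two loose modules at (220,230) and (200,257), the scale bar at (270,250), the dimmer at (297,275) and the bay at (330,185) with its door open. The tape, bin, jar and bottles stand nearby. The side picture agrees. I'll enlarge both to read the corners.

Run:
```python
import cv2
a=cv2.imread('pics/scene0.png')[145:365,100:390]; cv2.imwrite('pics/scA.png',cv2.resize(a,None,fx=2.7,fy=2.7,interpolation=cv2.INTER_CUBIC))
a=cv2.imread('pics/side0.png')[140:350,165:415]; cv2.imwrite('pics/siA.png',cv2.resize(a,None,fx=2.8,fy=2.8,interpolation=cv2.INTER_CUBIC))
```

```text
(no output)
```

View pics/scA.png

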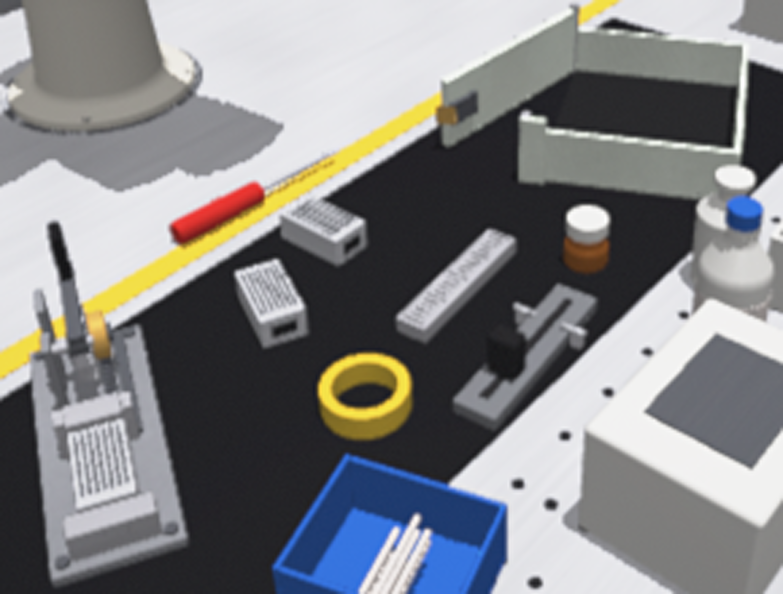

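View pics/siA.png

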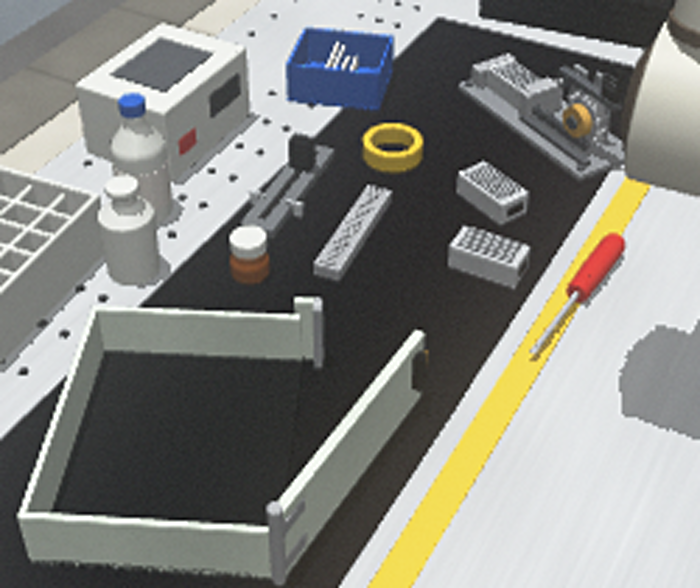

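The crops show every item clearly. In the scene crop, module tops are at (325,222) and (270,290), the bar runs (490,230) to (412,330), the dimmer grip is at (507,335), the marker tabs at (527,312) and (577,335), and the pawl fin at (55,230). Next I'll measure.

Run:
```python
from h import *
S=lambda u,v:(100+u/2.7,145+v/2.7); D=lambda u,v:(165+u/2.8,140+v/2.8)
def f(name,z,sc=[],sd=[]):
    for n,l,g in(('scene',sc,S),('side',sd,D)):
        if l:
            P=np.array([onz(n,g(*p),z)[:2] for p in l]); print(name,n,(P*1000).round().astype(int).tolist(),'mean',(P.mean(0)*1000).round())
f('clampplate',.01,[(52,580),(187,545),(138,328),(32,355)],[(462,85),(585,175)])
f('modA',.03,[(283,213),(312,200),(365,230),(340,246)],[(462,227),(530,240),(520,262),(450,250)])
f('modB',.03,[(236,270),(272,260),(303,305),(265,322)],[(457,185),(482,162),(527,190),(505,205)])
f('bar',.016,[(490,230),(516,240),(425,335),(398,322)],[(370,185),(392,190),(340,272),(315,265)])
f('baytop',.066,[(745,155),(745,45)],[(22,515),(97,310)])
f('hingetop,free',.084,[(578,10),(442,80)],[(278,505),(420,333)])
f('tabs',.018,[(527,308),(575,330)],[(252,190),(297,203)])
f('dimtrack',.014,[(455,400),(490,415),(597,297),(562,285)])
f('grip',.054,[(507,335)],[(302,140)])
f('modC top',.04,[(67,430),(125,418),(135,490),(78,508)])
f('jar',.05,[(587,215)],[(249,236)]); f('tape',.024,[(365,385)],[(393,143)])
for a,b in [((507,335),(302,140)),((530,118),(307,300)),((578,10),(278,505)),((442,80),(420,333)),((587,215),(249,236))]:
    print(tri('scene',S(*a),'side',D(*b)))
print('fin',onz('scene',S(55,225),.134))
```

```text
clampplate scene [[572, -445], [620, -371], [408, -255], [367, -330]] mean [ 492. -350.]
clampplate side [[606, -363], [399, -251]] mean [ 503. -307.]
modA scene [[403, -80], [409, -48], [483, -52], [482, -84]] mean [444. -66.]
modA side [[473, -72], [402, -87], [397, -49], [467, -32]] mean [435. -60.]
modB scene [[435, -165], [449, -136], [516, -162], [507, -197]] mean [ 477. -165.]
modB side [[509, -138], [503, -192], [438, -167], [448, -130]] mean [ 474. -157.]
bar scene [[563, 34], [592, 37], [612, -115], [583, -117]] mean [587. -40.]
bar side [[603, -108], [576, -111], [558, 40], [586, 43]] mean [581. -34.]
baytop scene [[723, 227], [614, 437]] mean [669. 332.]
baytop side [[602, 459], [700, 248]] mean [651. 354.]
hingetop,free scene [[432, 365], [417, 138]] mean [425. 252.]
hingetop,free side [[426, 364], [416, 145]] mean [421. 254.]
tabs scene [[660, -37], [708, -35]] mean [684. -36.]
tabs side [[713, -32], [656, -36]] mean [685. -34.]
dimtrack scene [[679, -156], [710, -151], [696, 17], [663, 11]] mean [687. -70.]
grip scene [[692, -106]] mean [ 692. -106.]
grip side [[688, -101]] mean [ 688. -101.]
modC top scene [[493, -373], [516, -340], [578, -376], [560, -410]] mean [ 537. -375.]
jar scene [[647, 71]] mean [647.  71.]
jar side [[648, 71]] mean [648.  71.]
tape scene [[619, -194]] mean [ 619. -194.]
tape side [[613, -184]] mean [ 613. -184.]
(array([ 0.68982915, -0.10404607,  0.05120969]), np.float64(0.00016559318617152442))
(array([0.5290231 , 0.14610011, 0.07443052]), np.float64(0.0051562022196408016))
(array([0.42904174, 0.36530516, 0.08313046]), np.float64(0.00569935364052355))
(array([0.41597188, 0.14139995, 0.08172852]), np.float64(0.002844655703338921))
(array([0.64753872, 0.07066645, 0.05014559]), np.float64(0.000483801166937594))
fin [ 0.39257052 -0.29348183  0.134     ]
```

View pics/wrist0.png

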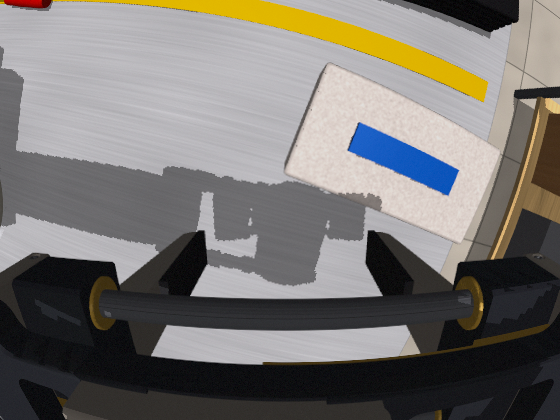

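The measured sizes match those given: bar 150 mm long, door 225 mm, hinge height 83 mm. This puts the bay at about (573,301) with yaw 26°, the door at about 0.5 rad and the clamp at about (492,-350) with yaw -29°. The wrist view shows only bare bench. Next I move above the pawl fin.

Call:
jog_arm --pt "3 3.2 0.4 0 0 -6 9" --pt "3 3.2 0.4 0 0 -6 7" --pt "3 3.2 0.4 0 0 -6 5" --pt "3 3.2 0.4 0 0 -6 5" --pt "3 3.2 0.4 0 0 -6 5" --pt "3 3.2 0.4 0 0 -6 5" --pt "3 3.2 0.4 0 0 -6 5" --pt "3.2 3.4 0.2 0 0 -2.6 5" --pt "0 0 0 0 0 0 5" --pt "0 0 0 0 0 0 5"

```text
t: 1.4
eef_pos: [0.3948, -0.2965, 0.2523]
eef_rot: [[0.874, -0.486, -0.001], [-0.486, -0.874, 0.0], [-0.001, 0.0, -1.0]]
force: [-0.2, 0.6, 0.1]
gripper_width: 0.0499
grasp_force: 0.0
```

Run:
```python
from h import *
import pickle
s=robot.observe(); c=robot.calibration('wrist'); pickle.dump(c,open('c1.pkl','wb'))
im=snap('wrist','w1.png'); print(s['t'],s['eef_pos'],np.array(s['eef_rot']).round(3).tolist())
print(proj('wrist',[.397,-.297,.134],c))
```

```text
1.4 [ 0.39479141 -0.29645265  0.25229385] [[0.874, -0.486, -0.001], [-0.486, -0.874, 0.0], [-0.001, 0.0, -1.0]]
[283.92466001 199.56250177]
```

View pics/w1.png

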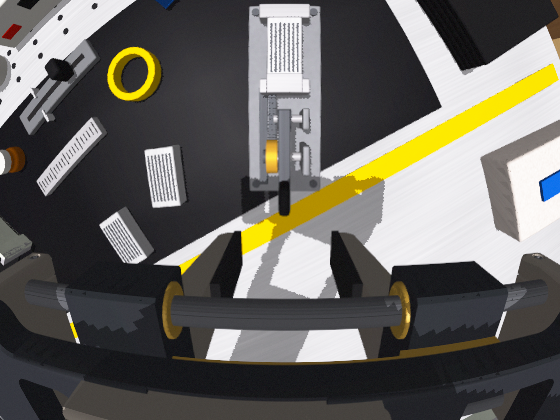

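The wrist view shows the fin at (284,182–215), the clamp plate along the image column, modules at (165,177) and (126,237), and the bar at (71,156). No third loose module is in sight. I'll compute positions from this.

Run:
```python
from h import *
import pickle
c=pickle.load(open('c1.pkl','rb')); W=lambda p,z:(onz('wrist',p,z,c)[:2]*1000).round(1)
print('fin end',W((284.3,214.5),.134))
print('plate',[W(p,.01).tolist() for p in[(249,189),(320,189),(250,8),(317,6)]])
for n,z,l in [('A',.03,[(99,222),(128,208),(154,252),(133,266)]),('B',.03,[(145,150),(177,145),(184,202),(153,207)]),('bar',.016,[(37,186),(45,194),(105,128),(96,118)]),('C',.04,[(268,20),(302,20),(303,80),(269,80)])]:
    P=np.array([W(p,z) for p in l]); print(n,P.tolist(),P.mean(0))
```

```text
fin end [ 384.8 -290.6]
plate [[405.7, -250.1], [361.7, -329.0], [608.8, -365.5], [570.1, -440.2]]
A [[474.4, -43.5], [467.3, -98.1], [398.4, -95.5], [396.2, -52.1]] [434.075 -72.3  ]
B [[517.4, -163.3], [499.7, -203.9], [434.6, -173.3], [450.2, -131.8]] [ 475.475 -168.075]
bar [[581.2, 42.7], [562.0, 35.0], [578.4, -120.2], [598.7, -114.8]] [580.075 -39.325]
C [[572.8, -373.4], [553.7, -407.6], [489.4, -372.7], [508.2, -339.0]] [ 531.025 -373.175]
```

The fin end measurement agrees to 2 mm with where the TCP already is. I'll descend, pinch and swing the pawl up about its pivot.

Call:
jog_arm --pt "0.02 0 -3 0 0 0 3" --pt "0.02 0 -3 0 0 0 3" --pt "0.02 0 -3 0 0 0 3" --pt "0 0 -3 0 0 0 3" --pt "0 0 -2.3 0 0 0 3" --pt "0 0 0 0 0 0 3" --pt "0 0 0 0 0 0 0.6" --pt "0 0 0 0 0 0 0.6" --pt "0 0 0 0 0 0 0.6" --pt "0 0 0 0 0 0 0.6" --force 25

```text
t: 2.7
eef_pos: [0.3971, -0.2958, 0.1109]
eef_rot: [[0.874, -0.487, 0.003], [-0.487, -0.874, 0.0], [0.002, -0.002, -1.0]]
force: [2.9, 4.8, 2.7]
gripper_width: 0.0099
grasp_force: 25.0
```

Pinched at 9.9 mm, which matches the fin. Lifting now.

Call:
jog_arm --pt "0.26 -0.14 0.64 2.4 4.4 0 0.6" --pt "0.31 -0.17 0.61 2.4 4.4 0 0.6" --pt "0.36 -0.2 0.58 2.4 4.4 0 0.6" --pt "0.4 -0.22 0.54 2.4 4.4 0 0.6" --pt "0 0 0 0 0 0 0.6" --pt "0 0 0 0 0 0 0.6" --pt "0 0 0 0 0 0 0.6" --pt "0 0 0 0 0 0 0.6" --pt "0 0 0 0 0 0 0.6" --pt "0 0 0 0 0 0 0.6" --pt "0 0 0 0 0 0 0.6" --pt "0 0 0 0 0 0 0.6"

```text
t: 4.2
eef_pos: [0.4099, -0.3029, 0.1332]
eef_rot: [[0.822, -0.487, -0.297], [-0.458, -0.874, 0.164], [-0.339, 0.001, -0.941]]
force: [4.8, 3.5, -3.1]
gripper_width: 0.0097
grasp_force: 25.0
```

Run:
```python
from h import *
im=snap('wrist','w2.png')
cv2.imwrite('pics/w2c.png',cv2.resize(im[0:260,40:400,::-1],None,fx=2,fy=2))
```

```text
(no output)
```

View pics/w2c.png

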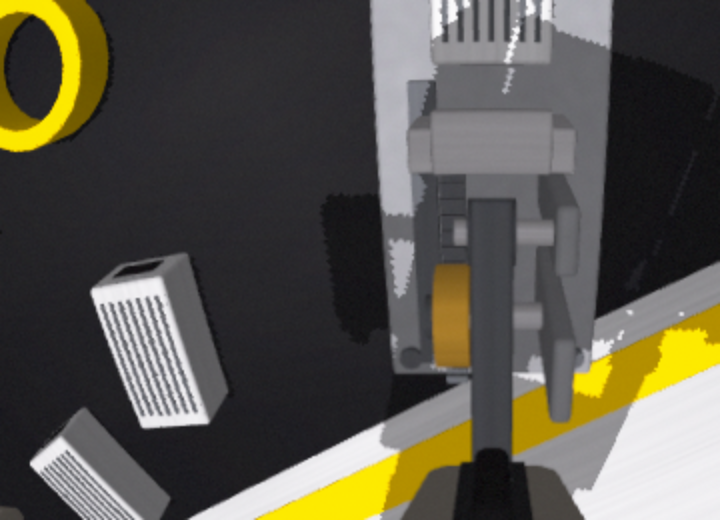

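The picture shows the jaw well clear of the module end: jaw at row 140, module end at row 65, which is about a 20 mm gap. Now I'll lower the pawl, let go and rise, then move over the clamped module.

Call:
jog_arm --pt "-0.4 0.22 -0.54 -2.4 -4.4 0 0.6" --pt "-0.36 0.2 -0.58 -2.4 -4.4 0 0.6" --pt "-0.31 0.17 -0.61 -2.4 -4.4 0 0.6" --pt "-0.26 0.14 -0.64 -2.4 -4.4 0 0.6" --pt "0 0 0 0 0 0 0.6" --pt "0 0 0 0 0 0 3" --pt "0 0 0 0 0 0 3" --pt "0 0 2 0 0 0 5" --pt "0 0 4 0 0 0 7" --pt "0 0 4 0 0 0 7" --pt "3.4 -2 0 0 0 0 7" --pt "3.4 -2 0 0 0 0 7" --pt "3.4 -2 0 0 0 0 7" --pt "3.5 -1.8 0 0 0 0 7" --pt "0 0 0 0 0 0 7" --pt "0 0 0 0 0 0 7"

```text
t: 6.25
eef_pos: [0.5321, -0.3741, 0.2094]
eef_rot: [[0.873, -0.487, -0.001], [-0.487, -0.873, 0.0], [-0.001, 0.0, -1.0]]
force: [-0.3, 0.3, 0.4]
gripper_width: 0.07
grasp_force: 0.0
```

Run:
```python
from h import *
import pickle
s=robot.observe(); c=robot.calibration('wrist'); pickle.dump(c,open('c1.pkl','wb'))
im=snap('wrist','w3.png'); print(s['t'],s['eef_pos'],np.array(s['eef_rot']).round(3).tolist())
print(proj('wrist',[.533,-.373,.04],c))
```

```text
6.25 [ 0.53205141 -0.37413078  0.209404  ] [[0.873, -0.487, -0.001], [-0.487, -0.873, 0.0], [-0.001, 0.0, -1.0]]
[283.43118626 190.08361801]
```

View pics/w3.png

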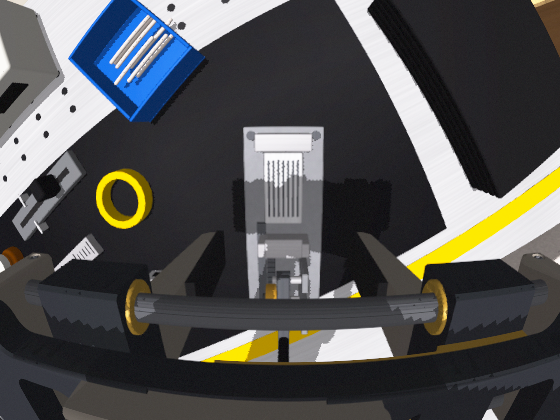

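The module in the clamp is centred at (283,188), within 1 mm of the prediction. The jaw at rows 235–260 stands back and the pawl is down. Now to grip it.

Call:
jog_arm --pt "0 0 -4 0 0 0 6.4" --pt "0 0 -4 0 0 0 6.4" --pt "0 0 -4 0 0 0 6.4" --pt "0 0 -4 0 0 0 6.4" --pt "0 0 -2.7 0 0 0 6.4" --pt "0 0 0 0 0 0 6.4" --pt "0 0 0 0 0 0 3.5" --pt "0 0 0 0 0 0 3.5" --pt "0 0 0 0 0 0 3.5" --pt "0 0 0 0 0 0 3.5" --pt "0 0 1.5 0 0 0 3.5" --pt "0 0 3 0 0 0 3.5" --pt "0 0 4 0 0 0 3.5" --pt "0 0 4 0 0 0 3.5" --pt "0 0 4 0 0 0 3.5" --pt "0 0 2.5 0 0 0 3.5" --force 35

```text
t: 8.3
eef_pos: [0.5333, -0.3748, 0.2159]
eef_rot: [[0.873, -0.487, 0.002], [-0.487, -0.873, -0.003], [0.003, 0.001, -1.0]]
force: [-0.9, -0.1, -1.7]
gripper_width: 0.0402
grasp_force: 35.0
```

Call:
jog_arm --pt "0.2 4.6 0 0 0 4 3.5" --pt "0.2 4.6 0 0 0 4 3.5" --pt "0.2 4.6 0 0 0 4 3.5" --pt "0.2 4.6 0 0 0 4 3.5" --pt "0.2 4.6 0 0 0 4 3.5" --pt "0.2 4.6 0 0 0 5 3.5" --pt "0.2 4.6 0 0 0 5 3.5" --pt "0.2 4.6 0 0 0 5 3.5" --pt "0.2 4.6 0 0 0 5 3.5" --pt "0.2 4.6 0 0 0 5 3.5" --pt "0.2 4.6 0 0 0 5 3.5" --pt "0.2 4.6 0 0 0 5 3.5" --pt "0.3 5 0 0 0 0 3.5" --pt "0 0 0 0 0 0 3.5" --pt "0 0 0 0 0 0 3.5"

```text
t: 10.18
eef_pos: [0.5597, 0.2272, 0.2128]
eef_rot: [[0.9, 0.436, 0.0], [0.436, -0.9, -0.001], [-0.0, 0.001, -1.0]]
force: [-0.0, -0.9, -2.0]
gripper_width: 0.0397
grasp_force: 35.0
```

Run:
```python
from h import *
import pickle
s=robot.observe(); c=robot.calibration('wrist'); pickle.dump(c,open('c1.pkl','wb'))
im=snap('wrist','w4.png'); print(s['t'],s['eef_pos'],np.array(s['eef_rot']).round(3).tolist(),s['gripper_width'])
```

```text
10.175 [0.55974226 0.22720634 0.21277091] [[0.9, 0.436, 0.0], [0.436, -0.9, -0.001], [-0.0, 0.001, -1.0]] 0.039685203867079306
```

View pics/w4.png

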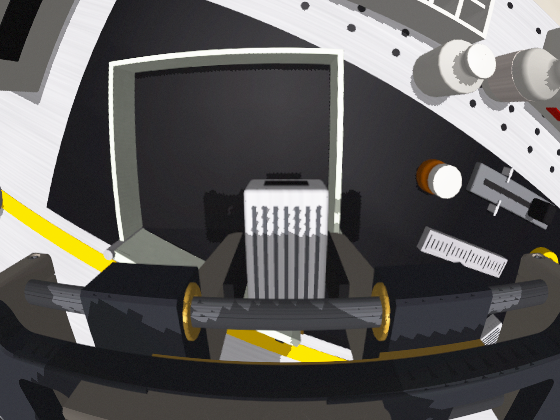

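The bay rim's back corners are at (110,62) and (343,51). The inner floor corners are at (135,73) and (331,67). The module is held firmly, and the jar, dimmer and bar lie to the right.

Run:
```python
from h import *
import pickle
c=pickle.load(open('c1.pkl','rb')); W=lambda p,z:(onz('wrist',p,z,c)[:2]*1000)
bl,br=W((110,62),.063),W((343,51),.063); print(bl,br,np.linalg.norm(bl-br))
fl,fr=W((135,73),.006),W((331,67),.006); print(fl,fr,np.linalg.norm(fl-fr))
r2=W((340,225),.063); l2=W((120,235),.063); print(r2,l2)
for a,b,hx in((br,bl,101),(fr,fl,95)):
    y=(bl-br)/np.linalg.norm(bl-br); x=np.array([y[1],-y[0]]); print(np.degrees(np.arctan2(x[1],x[0])),(a+b)/2-hx*x)
print(np.degrees(np.arctan2(*(br-r2)[::-1])),np.degrees(np.arctan2(*(bl-l2)[::-1])))
```

```text
[608.2553304  454.44624323] [710.31221951 238.19938048] 239.11987425618284
[604.86027828 449.5870367 ] [702.93870824 238.96049651] 232.34224294141922
[554.70903599 162.57545137] [437.75744933 372.7214599 ]
25.264790410612104 [567.94492992 303.21578935]
25.264790410612104 [567.98671823 303.72755733]
25.919984807950254 25.609807210947103
```

Call:
jog_arm --pt "3.7 1.8 0 0 0 0 3.5" --pt "3.8 1.8 0 0 0 0 3.5" --pt "0 0 -4 0 0 0 3.5" --pt "0 0 -4 0 0 0 3.5" --pt "0 0 -4 0 0 0 3.5" --pt "0 0 -4 0 0 0 3.5" --pt "0 0 -2 0 0 0 3.5" --pt "0 0 -1.2 0 0 0 3.5" --pt "0 0 0 0 0 0 3.5"

```text
t: 11.35
eef_pos: [0.6359, 0.2636, 0.0216]
eef_rot: [[0.9, 0.436, 0.002], [0.436, -0.9, 0.0], [0.002, 0.001, -1.0]]
force: [0.4, 0.8, -0.4]
gripper_width: 0.0397
grasp_force: 35.0
```

Call:
jog_arm --pt "0 0 -0.3 0 0 0 3.5" --pt "0 0 0 0 0 0 5" --pt "0 0 0 0 0 0 5" --pt "0 0 3 0 0 0 5" --pt "0 0 4 0 0 0 5" --pt "0 0 4 0 0 0 5" --pt "0 0 4 0 0 0 5" --pt "0 0 4 0 0 0 5" --pt "-2.2 -3.7 0 0 0 -2.5 6.5" --pt "-2.2 -3.7 0 0 0 -2.5 6.5" --pt "-2.2 -3.7 0 0 0 -2.5 6.5" --pt "-2.2 -3.7 0 0 0 -2.5 6.5" --pt "-2.2 -3.7 0 0 0 -2.5 6.5" --pt "-2.2 -3.7 0 0 0 -2.5 6.5" --pt "-2.2 -3.7 0 0 0 -2.5 6.5" --pt "-2.2 -3.7 0 0 0 -2.5 6.5" --pt "-2.2 -3.7 0 0 0 0 6.5" --pt "0 0 0 0 0 0 6.5" --pt "0 0 0 0 0 0 6.5"

```text
t: 13.72
eef_pos: [0.4371, -0.0689, 0.2078]
eef_rot: [[0.995, 0.102, 0.001], [0.102, -0.995, 0.0], [0.001, -0.0, -1.0]]
force: [-0.4, -0.1, -0.2]
gripper_width: 0.0646
grasp_force: 0.0
```

```bash
cat > fm.py <<'E'
from h import *
import pickle,sys
# bright blobs in wrist view -> min-area rect on plane z
def blobs(z,amin=800,thr=120):
    s=robot.observe(); c=robot.calibration('wrist'); im=robot.read_camera('wrist')
    pickle.dump((c,im),open('last.pkl','wb')); 
    print(s['t'],np.array(s['eef_pos']).round(4),'yaw',np.degrees(np.arctan2(s['eef_rot'][1][0],s['eef_rot'][0][0])).round(1))
    hsv=cv2.cvtColor(im,cv2.COLOR_RGB2HSV); m=((hsv[...,2]>thr)&(hsv[...,1]<60)).astype(np.uint8)
    m=cv2.morphologyEx(m,cv2.MORPH_CLOSE,np.ones((7,7),np.uint8))
    for q in cv2.findContours(m,cv2.RETR_EXTERNAL,cv2.CHAIN_APPROX_NONE)[0]:
        if cv2.contourArea(q)<amin: continue
        P=np.array([onz('wrist',p,z,c)[:2]*1000 for p in q[:,0]],np.float32); (x,y),(w,h),a=cv2.minAreaRect(P)
        if w<h: w,h,a=h,w,a+90
        a=(a+90)%180-90
        if w<250: print('px',q[:,0].mean(0).round(),'xy',round(x,1),round(y,1),'LxW',round(w,1),round(h,1),'yaw',round(a,1))
    return im
im=blobs(float(sys.argv[1])); cv2.imwrite('pics/'+sys.argv[2],im[:,:,::-1])
E
python3 fm.py 0.03 w5.png
```

```text
13.725 [ 0.4371 -0.0689  0.2078] yaw 5.8
px [285. 286.] xy 328.0 -81.8 LxW 165.0 49.9 yaw -85.5
px [375. 162.] xy 476.3 -163.1 LxW 75.5 40.3 yaw -24.7
px [269.  53.] xy 579.2 -36.7 LxW 144.2 29.0 yaw -83.9
px [43. 19.] xy 640.5 268.7 LxW 81.7 41.1 yaw 26.0
```

View pics/w5.png

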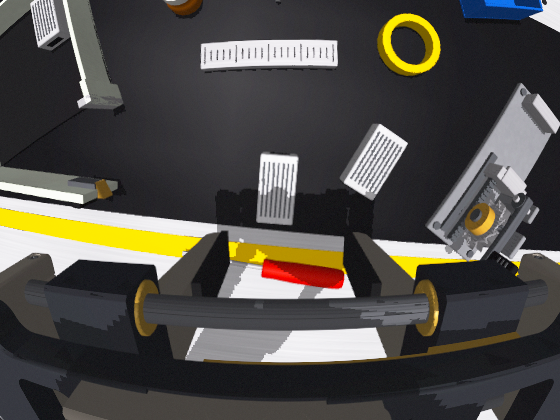

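Module B is resolved at (476,-163) with yaw -25°. Module A has its corners at (262,152), (298,155), (294,223) and (257,222). Module C lies in the bay, upper left.

Run:
```python
from h import *
import pickle
c,im=pickle.load(open('last.pkl','rb'))
P=np.array([onz('wrist',p,.03,c)[:2]*1000 for p in[(262,152),(298,155),(294,223),(257,222)]]); print(P.round(),P.mean(0),[np.degrees(np.arctan2(*d[::-1])) for d in(P[0]-P[3],P[1]-P[2])])
print(onz('wrist',(374,161.5),.03,c)[:2])
```

```text
[[473. -41.]
 [474. -79.]
 [400. -83.]
 [397. -42.]] [435.97263052 -61.22793408] [np.float64(0.8336210755582907), np.float64(2.894754749564274)]
[ 0.47659408 -0.16108815]
```

Call:
jog_arm --pt "-0.1 0.7 -3 0 0 -3.8 6.4" --pt "0 0 -4 0 0 0 6.4" --pt "0 0 -4 0 0 0 6.4" --pt "0 0 -4 0 0 0 6.4" --pt "0 0 -3 0 0 0 6.4" --pt "0 0 -1.5 0 0 0 6.4" --pt "0 0 0 0 0 0 6.4" --pt "0 0 0 0 0 0 3.5" --pt "0 0 0 0 0 0 3.5" --pt "0 0 0 0 0 0 3.5" --pt "0 0 0 0 0 0 3.5" --pt "0 0 2 0 0 0 3.5" --pt "0 0 4 0 0 0 3.5" --pt "0 0 4 0 0 0 3.5" --pt "0 0 4 0 0 0 3.5" --pt "0 0 4 0 0 0 3.5"

```text
t: 15.78
eef_pos: [0.4354, -0.0623, 0.1937]
eef_rot: [[0.999, 0.036, -0.0], [0.036, -0.999, -0.0], [-0.0, 0.0, -1.0]]
force: [0.7, -0.5, -1.8]
gripper_width: 0.0399
grasp_force: 35.0
```

Call:
jog_arm --pt "1.5 3.6 0 0 0 2.9 3.5" --pt "1.5 3.6 0 0 0 2.9 3.5" --pt "1.5 3.6 0 0 0 2.9 3.5" --pt "1.5 3.6 0 0 0 2.9 3.5" --pt "1.5 3.6 0 0 0 2.9 3.5" --pt "1.5 3.6 0 0 0 2.9 3.5" --pt "1.5 3.6 0 0 0 2.9 3.5" --pt "1.6 3.7 0 0 0 3.1 3.5" --pt "0 0 -2 0 0 0 3.5" --pt "0 0 -4 0 0 0 3.5" --pt "0 0 -4 0 0 0 3.5" --pt "0 0 -4 0 0 0 3.5" --pt "0 0 -2 0 0 0 3.5" --pt "0 0 -1.3 0 0 0 3.5" --pt "0 0 0 0 0 0 3.5"

```text
t: 17.65
eef_pos: [0.5577, 0.2266, 0.0204]
eef_rot: [[0.903, 0.43, 0.002], [0.43, -0.903, 0.0], [0.001, 0.001, -1.0]]
force: [-0.2, 1.0, -1.8]
gripper_width: 0.0397
grasp_force: 35.0
```

Call:
jog_arm --pt "0 0 -0.1 0 0 0 3.5" --pt "0 0 0 0 0 0 5" --pt "0 0 0 0 0 0 5" --pt "0 0 3 0 0 0 5" --pt "0 0 4 0 0 0 5" --pt "0 0 4 0 0 0 5" --pt "0 0 4 0 0 0 5" --pt "0 0 2 0 0 0 5" --pt "-0.8 -3.9 0 0 0 -5 6.4" --pt "-0.8 -3.9 0 0 0 -5 6.4" --pt "-0.8 -3.9 0 0 0 -5 6.4" --pt "-0.8 -3.9 0 0 0 -5 6.4" --pt "-0.8 -3.9 0 0 0 -5 6.4" --pt "-0.8 -3.9 0 0 0 -5 6.4" --pt "-0.8 -3.9 0 0 0 -5 6.4" --pt "-0.8 -3.9 0 0 0 -5 6.4" --pt "-0.8 -3.9 0 0 0 -5 6.4" --pt "-0.8 -3.8 0 0 0 -5.4 6.4"

```text
t: 19.9
eef_pos: [0.476, -0.1632, 0.1878]
eef_rot: [[0.905, -0.425, -0.001], [-0.425, -0.905, 0.001], [-0.001, -0.0, -1.0]]
force: [0.0, 0.0, -0.2]
gripper_width: 0.0639
grasp_force: 0.0
```

Call:
jog_arm --pt "0 0 0 0 0 0 6.4" --pt "0 0 0 0 0 0 6.4"

```text
t: 20.15
eef_pos: [0.4766, -0.1616, 0.188]
eef_rot: [[0.907, -0.421, -0.001], [-0.421, -0.907, 0.001], [-0.001, -0.001, -1.0]]
force: [-0.4, 0.2, -0.1]
gripper_width: 0.0643
grasp_force: 0.0
```

```bash
python3 fm.py 0.03 w6.png
```

```text
20.15 [ 0.4766 -0.1616  0.188 ] yaw -24.9
px [290. 280.] xy 384.2 -121.7 LxW 133.8 18.3 yaw 89.9
px [287. 190.] xy 476.8 -164.0 LxW 75.3 39.9 yaw -24.9
px [146. 149.] xy 580.6 -42.4 LxW 144.0 29.2 yaw -83.8
```

Call:
jog_arm --pt "0 -0.2 -4 0 0 0 6.4" --pt "0 0 -4 0 0 0 6.4" --pt "0 0 -4 0 0 0 6.4" --pt "0 0 -4 0 0 0 6.4" --pt "0 0 -1.5 0 0 0 6.4" --pt "0 0 0 0 0 0 6.4" --pt "0 0 0 0 0 0 3.5" --pt "0 0 0 0 0 0 3.5" --pt "0 0 0 0 0 0 3.5" --pt "0 0 0 0 0 0 3.5" --pt "0 0 2 0 0 0 3.5" --pt "0 0 4 0 0 0 3.5" --pt "0 0 4 0 0 0 3.5" --pt "0 0 4 0 0 0 3.5" --pt "0 0 4 0 0 0 3.5" --pt "0 0 0 0 0 0 3.5"

```text
t: 22.2
eef_pos: [0.4786, -0.1655, 0.1968]
eef_rot: [[0.907, -0.422, 0.006], [-0.422, -0.907, -0.004], [0.007, 0.001, -1.0]]
force: [-0.0, -0.9, -1.8]
gripper_width: 0.0397
grasp_force: 35.0
```

Call:
jog_arm --pt "1.05 4.1 0 0 0 4.2 3.5" --pt "1.05 4.1 0 0 0 4.2 3.5" --pt "1.05 4.1 0 0 0 4.2 3.5" --pt "1.05 4.1 0 0 0 4.2 3.5" --pt "1.05 4.1 0 0 0 4.2 3.5" --pt "1.05 4.1 0 0 0 4.2 3.5" --pt "1.05 4.1 0 0 0 4.2 3.5" --pt "1.05 4.1 0 0 0 4.2 3.5" --pt "1.05 4.1 0 0 0 4.2 3.5" --pt "1.05 4.1 0 0 0 4.2 3.5" --pt "1.05 4.1 0 0 0 4.2 3.5" --pt "1.05 4.0 0 0 0 4.2 3.5" --pt "0 0 0 0 0 0 3.5"

```text
t: 23.82
eef_pos: [0.6014, 0.3288, 0.1899]
eef_rot: [[0.902, 0.433, -0.004], [0.433, -0.902, -0.001], [-0.004, -0.001, -1.0]]
force: [-0.3, -0.7, -2.3]
gripper_width: 0.0395
grasp_force: 35.0
```

Call:
jog_arm --pt "0.3 -0.2 -2 0 0 0 3.5" --pt "0 0 -4 0 0 0 3.5" --pt "0 0 -4 0 0 0 3.5" --pt "0 0 -4 0 0 0 3.5" --pt "0 0 -2 0 0 0 3.5" --pt "0 0 -1.3 0 0 0 3.5" --pt "0 0 -0.1 0 0 0 3.5" --pt "0 0 0 0 0 0 5" --pt "0 0 0 0 0 0 5" --pt "0 0 3 0 0 0 5" --pt "0 0 4 0 0 0 5" --pt "0 0 4 0 0 0 5" --pt "0 0 4 0 0 0 5" --pt "0 0 2 0 0 0 5" --pt "0 0 1 0 0 0 5"

```text
t: 25.7
eef_pos: [0.6061, 0.3249, 0.2005]
eef_rot: [[0.903, 0.43, 0.001], [0.43, -0.903, 0.0], [0.001, 0.0, -1.0]]
force: [-0.5, 1.2, -0.1]
gripper_width: 0.0501
grasp_force: 0.0
```

Call:
jog_arm --pt "-0.26 -3.65 0 0 0 7 5" --pt "-0.26 -3.65 0 0 0 7 5" --pt "-0.26 -3.65 0 0 0 7 5" --pt "-0.26 -3.65 0 0 0 7 5" --pt "-0.26 -3.65 0 0 0 7 5" --pt "-0.26 -3.65 0 0 0 7 5" --pt "-0.26 -3.65 0 0 0 7 5" --pt "-0.26 -3.65 0 0 0 7 5" --pt "-0.26 -3.65 0 0 0 7 5" --pt "-0.26 -3.65 0 0 0 7.7 5" --pt "0 0 0 0 0 0 5" --pt "0 0 0 0 0 0 5"

```text
t: 27.2
eef_pos: [0.5793, -0.0395, 0.1985]
eef_rot: [[-0.106, 0.994, -0.002], [0.994, 0.106, 0.001], [0.001, -0.002, -1.0]]
force: [-0.2, 0.3, 0.1]
gripper_width: 0.05
grasp_force: 0.0
```

```bash
python3 fm.py 0.016 w7.png
```

```text
27.2 [ 0.5793 -0.0395  0.1985] yaw 96.1
px [290. 181.] xy 582.7 -35.3 LxW 148.7 29.8 yaw -83.8
px [369.  91.] xy 656.5 75.3 LxW 41.6 40.6 yaw 8.8
```

View pics/w7.png

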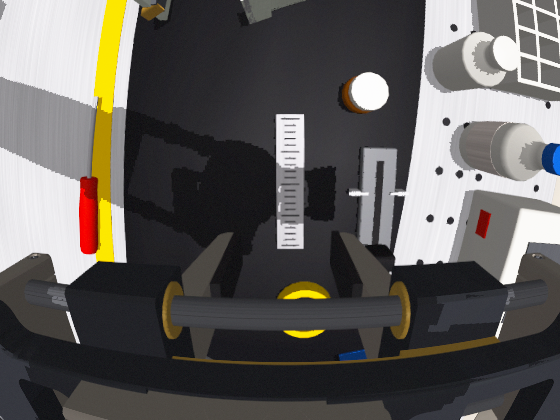

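The bar is at (290,181) in the picture, or (583,-35), with yaw -84° and the right size. The jar and dimmer are clear to the right. Next I grip the bar.

Call:
jog_arm --pt "0.35 0.4 -4 0 0 0 5" --pt "0 0 -4 0 0 0 5" --pt "0 0 -4 0 0 0 5" --pt "0 0 -4 0 0 0 5" --pt "0 0 -2.7 0 0 0 5" --pt "0 0 0 0 0 0 5" --pt "0 0 0 0 0 0 2.5" --pt "0 0 0 0 0 0 2.5" --pt "0 0 0 0 0 0 2.5" --pt "0 0 0 0 0 0 2.5" --force 45

```text
t: 28.5
eef_pos: [0.5835, -0.0359, 0.0131]
eef_rot: [[-0.107, 0.994, 0.0], [0.994, 0.107, 0.0], [0.0, 0.0, -1.0]]
force: [-0.4, 2.2, 3.2]
gripper_width: 0.0294
grasp_force: 45.0
```

Call:
jog_arm --pt "0 0 1.5 0 0 0 2.5" --pt "0 0 3 0 0 0 2.5" --pt "0 0 4 0 0 0 2.5" --pt "0 0 4 0 0 0 2.5" --pt "0 0 4 0 0 0 2.5" --pt "-0.4 3.6 0 0 0 -6.4 2.5" --pt "-0.4 3.6 0 0 0 -6.4 2.5" --pt "-0.4 3.6 0 0 0 -6.4 2.5" --pt "-0.4 3.6 0 0 0 -6.4 2.5" --pt "-0.4 3.6 0 0 0 -6.4 2.5" --pt "-0.4 3.6 0 0 0 -6.4 2.5" --pt "-0.4 3.6 0 0 0 -6.4 2.5" --pt "-0.4 3.6 0 0 0 -6.4 2.5" --pt "-0.4 3.6 0 0 0 -6.4 2.5" --pt "-0.4 3.6 0 0 0 -6.4 2.5" --pt "-0.5 4 0 0 0 -6.6 2.5" --pt "0 0 0 0 0 0 2.5" --pt "0 0 0 0 0 0 2.5"

```text
t: 30.75
eef_pos: [0.5383, 0.3632, 0.1778]
eef_rot: [[0.902, 0.432, 0.0], [0.432, -0.902, -0.001], [-0.0, 0.001, -1.0]]
force: [-0.3, -0.4, -0.8]
gripper_width: 0.0294
grasp_force: 45.0
```

```bash
python3 fm.py 0.04 w8.png
```

```text
30.75 [0.5383 0.3632 0.1778] yaw 25.6
px [284. 348.] xy 379.6 286.1 LxW 124.4 48.1 yaw -64.0
px [ 84. 321.] xy 270.6 531.2 LxW 76.2 74.1 yaw -63.8
px [ 68. 268.] xy 337.7 564.4 LxW 118.4 46.2 yaw 89.8
px [411. 233.] xy 558.8 229.1 LxW 69.9 39.5 yaw 25.3
px [418. 150.] xy 636.0 265.4 LxW 74.5 39.4 yaw 26.1
px [353. 151.] xy 604.2 323.7 LxW 74.7 39.5 yaw 25.6
px [285. 202.] xy 526.2 357.7 LxW 192.7 59.2 yaw 24.5
px [527.  21.] xy 831.8 195.2 LxW 158.6 86.2 yaw -48.5
```

View pics/w8.png

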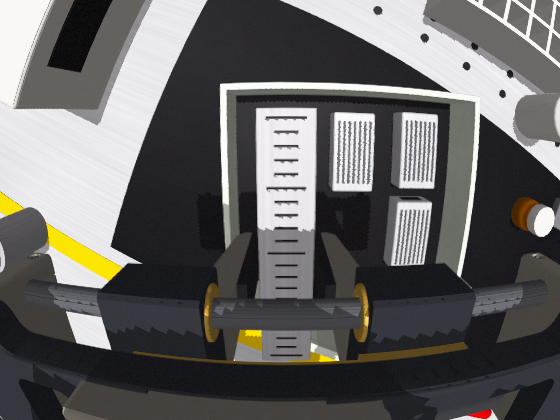

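All three modules lie flat in the bay at (353,151), (418,150) and (411,233). The bar is held along bay x over its free lane. I'll lower the bar and release it.

Call:
jog_arm --pt "0 0 -4 0 0 0 2.5" --pt "0 0 -4 0 0 0 2.5" --pt "0 0 -4 0 0 0 2.5" --pt "0 0 -3 0 0 0 2.5" --pt "0 0 -0.8 0 0 0 2.5" --pt "0 0 -0.1 0 0 0 2.5" --pt "0 0 0 0 0 0 2.5" --pt "0 0 0 0 0 0 4" --pt "0 0 0 0 0 0 4" --pt "0 0 3 0 0 0 4" --pt "0 0 4 0 0 0 4" --pt "0 0 4 0 0 0 4" --pt "0 0 4 0 0 0 4" --pt "0 0 3 0 0 0 4" --pt "0 0 0 0 0 0 4"

```text
t: 32.67
eef_pos: [0.5402, 0.3647, 0.2022]
eef_rot: [[0.902, 0.432, 0.006], [0.432, -0.902, 0.003], [0.007, 0.0, -1.0]]
force: [-0.2, -0.0, -0.4]
gripper_width: 0.0398
grasp_force: 0.0
```

```bash
python3 fm.py 0.022 w9.png
```

```text
32.675 [0.5402 0.3647 0.2022] yaw 25.6
px [262. 352.] xy 340.6 297.8 LxW 129.4 54.9 yaw -64.4
px [ 66. 264.] xy 311.8 595.4 LxW 122.5 66.9 yaw -89.7
px [545. 220.] xy 666.1 14.8 LxW 101.0 56.7 yaw -78.8
px [403. 231.] xy 553.8 218.6 LxW 79.2 41.5 yaw 25.6
px [286. 183.] xy 541.0 363.4 LxW 146.1 29.3 yaw 25.9
px [409. 152.] xy 637.9 258.1 LxW 79.0 41.2 yaw 25.9
px [349. 153.] xy 604.6 319.9 LxW 78.3 41.8 yaw 25.6
px [510.  25.] xy 883.1 200.7 LxW 206.7 111.3 yaw -83.7
```

The bar is down at (541,363), and its size is right at floor height. Next I work out the door arc.

Run:
```python
import numpy as np
a=np.radians(25.5); x=np.array([np.cos(a),np.sin(a)]); y=np.array([-x[1],x[0]]); c=np.array([568,303.])
h=c-103*x+122*y; print('hinge',h)
def p(t,s): return h+160*(-y*np.cos(t)-x*np.sin(t))+s*(-x*np.cos(t)+y*np.sin(t))
q=p(.5,45); print(q,'yaw',25.5-np.degrees(.5))
for t,s in [(.5,15),(.45,15),(.4,15),(.35,15),(.3,15),(.25,15),(.2,15),(.15,15),(.1,15),(.05,15),(0,15),(0,12),(0,9)]:
    r=p(t,s); print(t,s,r.round(1),((r-q)/10).round(2)); q=r
```

```text
hinge [422.5113619  368.77276172]
[368.7931167  211.48528564] yaw -3.1478897565411614
0.5 15 [398.7 209.8] [ 3.   -0.16]
0.45 15 [406.7 208.8] [ 0.8 -0.1]
0.4 15 [414.7 208.3] [ 0.8  -0.06]
0.35 15 [422.8 208.1] [ 0.8  -0.02]
0.3 15 [430.8 208.3] [0.8  0.02]
0.25 15 [438.8 208.9] [0.8  0.06]
0.2 15 [446.8 209.9] [0.8 0.1]
0.15 15 [454.7 211.3] [0.79 0.14]
0.1 15 [462.5 213.1] [0.78 0.18]
0.05 15 [470.2 215.3] [0.77 0.22]
0 15 [477.9 217.9] [0.76 0.26]
0 12 [480.6 219.2] [0.27 0.13]
0 9 [483.3 220.5] [0.27 0.13]
```

Call:
jog_arm --pt "-2.45 -2.2 0 0 0 -4.1 2" --pt "-2.45 -2.2 0 0 0 -4.1 0" --pt "-2.45 -2.2 0 0 0 -4.1 0" --pt "-2.45 -2.2 0 0 0 -4.1 0" --pt "-2.45 -2.2 0 0 0 -4.1 0" --pt "-2.45 -2.2 0 0 0 -4.1 0" --pt "-2.4 -2.1 0 0 0 -4 0" --pt "0 0 -3 0 0 0 0" --pt "0 0 -4 0 0 0 0" --pt "0 0 -4 0 0 0 0" --pt "0 0 -4 0 0 0 0" --pt "0 0 0 0 0 0 0" --pt "0 0 0 0 0 0 0" --force 10

```text
t: 34.35
eef_pos: [0.3675, 0.2108, 0.0491]
eef_rot: [[0.999, -0.053, 0.0], [-0.053, -0.999, -0.0], [0.0, 0.0, -1.0]]
force: [0.8, -0.3, 0.9]
gripper_width: 0.0006
grasp_force: 0.0
```

Call:
jog_arm --pt "1 -0.05 0 0 0 0 0" --pt "1 -0.05 0 0 0 0 0" --pt "1.1 -0.06 0 0 0 0 0" --pt "0.8 -0.1 0 0 0 2.9 0" --pt "0.8 -0.06 0 0 0 2.9 0" --pt "0.8 -0.02 0 0 0 2.9 0" --pt "0.8 0.02 0 0 0 2.9 0" --pt "0.8 0.06 0 0 0 2.9 0" --pt "0.8 0.1 0 0 0 2.9 0" --pt "0.8 0.14 0 0 0 2.9 0" --pt "0.78 0.18 0 0 0 2.9 0" --pt "0 0 0 0 0 0 0"

```text
t: 35.85
eef_pos: [0.4632, 0.2124, 0.0488]
eef_rot: [[0.939, 0.344, 0.001], [0.344, -0.939, 0.0], [0.001, 0.0, -1.0]]
force: [0.7, -0.5, -0.9]
gripper_width: 0.0003
grasp_force: 0.0
```

Call:
jog_arm --pt "0.38 0.11 0 0 0 1.4 0" --pt "0.38 0.11 0 0 0 1.4 0" --pt "0.38 0.12 0 0 0 1.4 0" --pt "0.38 0.14 0 0 0 1.4 0" --pt "0 0 0 0 0 0 0"

```text
t: 36.48
eef_pos: [0.4772, 0.2172, 0.0484]
eef_rot: [[0.901, 0.435, -0.001], [0.435, -0.901, -0.0], [-0.001, -0.0, -1.0]]
force: [-1.6, -0.5, 0.4]
gripper_width: 0.0002
grasp_force: 0.9
```

Call:
jog_arm --pt "0.2 0.1 0 0 0 0 0" --pt "0.2 0.1 0 0 0 0 0" --pt "0 0 0 0 0 0 0"

```text
t: 36.85
eef_pos: [0.4807, 0.2189, 0.0485]
eef_rot: [[0.901, 0.435, -0.002], [0.435, -0.901, -0.001], [-0.002, 0.0, -1.0]]
force: [-3.8, -3.8, 2.8]
gripper_width: 0.0003
grasp_force: 2.8
```

Call:
jog_arm --pt "0.2 0.1 0 0 0 0 0" --pt "0.2 0.1 0 0 0 0 0" --pt "0 0 0 0 0 0 0"

```text
t: 37.22
eef_pos: [0.4806, 0.2189, 0.0484]
eef_rot: [[0.9, 0.436, -0.012], [0.436, -0.9, -0.006], [-0.014, 0.0, -1.0]]
force: [-21.0, -13.6, 19.7]
gripper_width: 0.0005
grasp_force: 12.8
```

The force climbs while the tool stands still, so the door is at its stop. I'll back off, rise and look.

Call:
jog_arm --pt "-0.4 -0.2 0 0 0 0 0" --pt "-2 -1 0 0 0 0 0" --pt "-2 -1 2 0 0 0 0" --pt "0 0 4 0 0 0 0" --pt "0 0 4 0 0 0 0" --pt "0 0 4 0 0 0 0" --pt "0 0 4 0 0 0 0" --pt "0 0 0 0 0 0 0" --pt "0 0 0 0 0 0 0"

```text
t: 38.35
eef_pos: [0.4413, 0.1994, 0.2281]
eef_rot: [[0.901, 0.435, 0.0], [0.435, -0.901, 0.0], [0.0, -0.0, -1.0]]
force: [0.1, -0.3, 0.2]
gripper_width: 0.0006
grasp_force: 0.0
```

```bash
python3 fm.py 0.036 wa.png
python3 - <<'E'
from h import *
im=snap('side','s2.png'); w=cv2.imread('pics/wa.png')
a=cv2.resize(im[215:355,160:330,::-1],None,fx=2.35,fy=2.35); b=cv2.resize(w[40:320,:],(400,330*400//560+0)); 
o=np.zeros((600,560,3),np.uint8); o[:a.shape[0],:a.shape[1]]=a; b=w[20:280]; o[335:595]=b; cv2.imwrite('pics/c2.png',o)
E
```

```text
38.35 [0.4413 0.1994 0.2281] yaw 25.8
px [473. 313.] xy 402.9 -126.0 LxW 171.1 75.8 yaw -84.3
px [106. 326.] xy 131.7 356.3 LxW 186.7 87.4 yaw -63.7
px [364.  81.] xy 595.1 174.1 LxW 174.0 19.5 yaw 26.9
px [310.  18.] xy 622.8 256.5 LxW 45.9 39.7 yaw 25.6
px [249.  20.] xy 592.2 316.8 LxW 49.8 39.9 yaw 24.8
px [195.  55.] xy 534.0 355.3 LxW 133.3 29.2 yaw 25.6
```

View pics/c2.png

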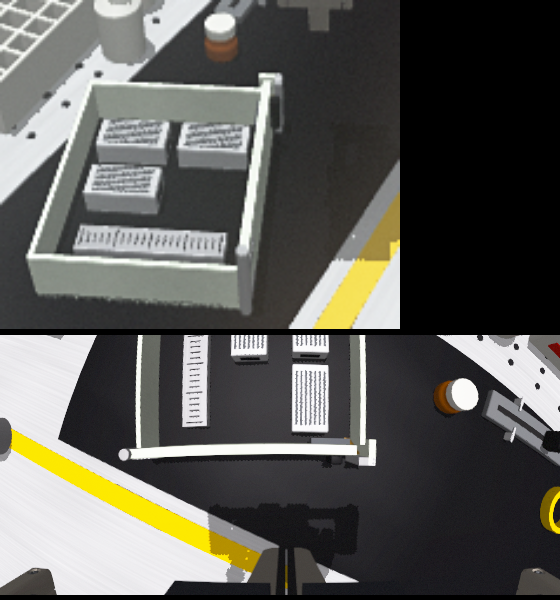

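The door lies across the bay front: hinge at (125,455) in the crop, free edge at the strike at (365,452). All three modules and the bar lie flat inside. I'll check the door angle numerically.

Run:
```python
from h import *
import pickle
c,im=pickle.load(open('last.pkl','rb')); g=cv2.cvtColor(im,cv2.COLOR_RGB2GRAY).astype(int)
P=[]
for u in range(150,300,10):
    col=g[115:155,u]; d=np.diff(col); v=115+np.argmin(d)+.5
    q=onz('wrist',(u,v+.0),.084,c)[:2]*1000; P.append(q)
P=np.array(P,np.float32); vx,vy,x0,y0=cv2.fitLine(P,cv2.DIST_HUBER,0,.01,.01).ravel(); 
print(P.round(1).tolist()); print('angle door',np.degrees(np.arctan2(vy,vx)))
n=np.array([np.cos(np.radians(25.5)),np.sin(np.radians(25.5))]); print(((P-[568,303])@n).round(1))
```

```text
[[431.5, 343.6000061035156], [435.79998779296875, 333.5], [440.8999938964844, 323.8999938964844], [445.0, 314.29998779296875], [450.0, 305.20001220703125], [454.1000061035156, 295.8999938964844], [459.0, 287.20001220703125], [463.0, 278.29998779296875], [467.0, 269.3999938964844], [471.0, 260.70001220703125], [475.0, 252.10000610351562], [479.8999938964844, 243.89999389648438], [483.8999938964844, 235.39999389648438], [487.8999938964844, 227.0], [492.0, 218.5]]
angle door -64.108574
[-105.8 -106.3 -105.7 -106.1 -105.5 -105.8 -105.1 -105.4 -105.6 -105.7
 -105.9 -105.  -105.  -105.  -105. ]
```

The door edge runs at -64.1° against -64.5° for shut, and it stopped hard, so it is latched. Next is the dimmer, approached with the camera turned to the robot side to stay away from the white box.

Call:
jog_arm --pt "1.55 -1.9 0 0 0 9.9 2" --pt "1.55 -1.9 0 0 0 9.9 4" --pt "1.55 -1.9 0 0 0 9.9 4.5" --pt "1.55 -1.9 0 0 0 9.9 4.5" --pt "1.55 -1.9 0 0 0 9.9 4.5" --pt "1.55 -1.9 0 0 0 9.9 4.5" --pt "1.55 -1.9 0 0 0 9.9 4.5" --pt "1.55 -1.9 0 0 0 9.9 4.5" --pt "1.55 -1.9 0 0 0 9.9 4.5" --pt "1.55 -1.9 0 0 0 9.9 4.5" --pt "1.55 -1.9 0 0 0 9.9 4.5" --pt "1.55 -1.9 0 0 0 9.9 4.5" --pt "1.55 -1.9 0 0 0 9.9 4.5" --pt "1.55 -1.9 0 0 0 9.9 4.5" --pt "1.55 -1.9 0 0 0 9.9 4.5" --pt "1.55 -1.9 0 0 0 9.9 4.5" --pt "0 0 0 0 0 0 4.5" --pt "0 0 0 0 0 0 4.5"

```text
t: 40.7
eef_pos: [0.6886, -0.104, 0.2274]
eef_rot: [[-0.998, -0.07, -0.002], [-0.07, 0.998, 0.001], [0.002, 0.001, -1.0]]
force: [-0.6, -0.4, -0.2]
gripper_width: 0.0451
grasp_force: 0.0
```

```bash
python3 fm.py 0.014 wb.png; python3 -c "
import cv2;a=cv2.imread('pics/wb.png')[90:290,130:430];cv2.imwrite('pics/wbc.png',cv2.resize(a,None,fx=2.6,fy=2.6,interpolation=cv2.INTER_CUBIC))"
```

```text
40.7 [ 0.6886 -0.104   0.2274] yaw -176.0
px [285. 340.] xy 924.6 -88.1 LxW 223.6 61.3 yaw -86.1
px [124. 226.] xy 759.2 -320.3 LxW 91.3 37.5 yaw -72.3
px [103.  44.] xy 514.2 -367.7 LxW 167.8 106.0 yaw -28.9
```

View pics/wbc.png

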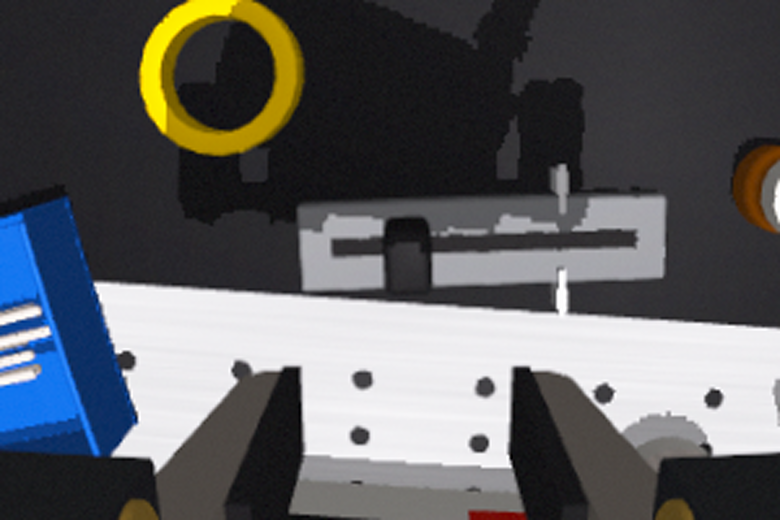

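The crop shows the grip at (408,260), the tabs at (561,190) and (561,290), and the track corners at (300,205), (665,195), (664,277) and (303,290).

Run:
```python
from h import *
import pickle
c,im=pickle.load(open('last.pkl','rb')); W=lambda p,z:onz('wrist',(130+p[0]/2.6,90+p[1]/2.6),z,c)[:2]*1000
T=[W(p,.014) for p in[(300,205),(665,195),(664,277),(303,290)]]; print(np.round(T))
a,b=(T[0]+T[3])/2,(T[1]+T[2])/2; d=(b-a)/np.linalg.norm(b-a); print(a,b,np.linalg.norm(b-a),d,'ang',np.degrees(np.arctan2(d[1],d[0])))
g=[W(p,.054) for p in[(385,290),(432,290),(408,260)]]; print('grip',np.round(g,1))
t=[W((561,205),.018),W((562,305),.018)]; m=(t[0]+t[1])/2; print('tabs',np.round(t,1),m)
o=(a+b)/2; print('along',(m-o)@d,(g[2]-o)@d,(g[0]-o)@d,(g[1]-o)@d,'shift',d*((m-g[2])@d))
```

```text
[[ 675. -153.]
 [ 657.   13.]
 [ 696.   18.]
 [ 714. -150.]]
[ 694.43319119 -151.75055917] [676.70033441  15.22060612] 167.91016719724504 [-0.10560919  0.99440771] ang 96.0622657364176
grip [[ 701.8 -112.3]
 [ 700.5  -93.2]
 [ 688.7 -103.9]]
tabs [[665.9 -36.6]
 [711.9 -31.1]] [688.88167956 -33.86819447]
along 33.854339689029466 -35.72155595834755 -45.54352189930708 -26.36884227235137 shift [-7.34785399 69.18680725]
```

Call:
jog_arm --pt "0.1 0 -4 0 0 2 4.5" --pt "0 0 -4 0 0 0 4.5" --pt "0 0 -4 0 0 0 4.5" --pt "0 0 -4 0 0 0 4.5" --pt "0 0 -3.3 0 0 0 4.5" --pt "0 0 0 0 0 0 4.5" --pt "0 0 0 0 0 0 1.6" --pt "0 0 0 0 0 0 1.6" --pt "0 0 0 0 0 0 1.6" --pt "0 0 0 0 0 0 1.6" --force 12

```text
t: 42.0
eef_pos: [0.6916, -0.1049, 0.0377]
eef_rot: [[-0.994, -0.107, 0.003], [-0.107, 0.994, -0.001], [-0.003, -0.001, -1.0]]
force: [-0.5, 1.8, 6.3]
gripper_width: 0.0196
grasp_force: 12.0
```

Call:
jog_arm --pt "0 0 0.3 0 0 0 1.6" --pt "-0.11 1 0 0 0 0 1.6" --pt "-0.11 1 0 0 0 0 1.6" --pt "-0.11 1 0 0 0 0 1.6" --pt "-0.11 1 0 0 0 0 1.6" --pt "-0.11 1 0 0 0 0 1.6" --pt "-0.1 1 0 0 0 0 1.6" --pt "-0.1 1 0 0 0 0 1.6" --pt "0 0 0 0 0 0 1.6" --pt "0 0 0 0 0 0 1.6"

```text
t: 43.25
eef_pos: [0.6837, -0.034, 0.0378]
eef_rot: [[-0.994, -0.107, 0.002], [-0.107, 0.994, 0.001], [-0.003, 0.001, -1.0]]
force: [6.5, 2.0, -6.5]
gripper_width: 0.0201
grasp_force: 12.0
```

On target along the track (34.3 mm against 33.9 mm). Now release, rise away and check.

Call:
jog_arm --pt "0 0 0 0 0 0 4" --pt "0 0 0 0 0 0 4.5" --pt "0 0 0 0 0 0 4.5" --pt "0 0 3 0 0 0 4.5" --pt "0 0 4 0 0 0 4.5" --pt "0 0 4 0 0 0 4.5" --pt "0 0 4 0 0 0 4.5" --pt "0 0 4 0 0 0 4.5" --pt "-3 0 2 0 0 0 4.5" --pt "-3 0 0 0 0 0 4.5" --pt "0 0 0 0 0 0 4.5" --pt "0 0 0 0 0 0 4.5"

```text
t: 44.75
eef_pos: [0.6233, -0.0349, 0.2486]
eef_rot: [[-0.994, -0.107, 0.0], [-0.107, 0.994, -0.0], [-0.0, -0.0, -1.0]]
force: [-0.7, 0.1, 0.0]
gripper_width: 0.0451
grasp_force: 0.0
```

```bash
python3 fm.py 0.03 wd.png
python3 - <<'E'
from h import *
import pickle
c,im=pickle.load(open('last.pkl','rb'))
o=np.array([685.6,-68.3]);d=np.array([-.1056,.9944])
u,v=proj('wrist',[.6820,-.0346,.05],c); print('expect grip px',u,v, 'tab px',proj('wrist',[.665,-.0366,.018],c),proj('wrist',[.711,-.0311,.018],c))
g=im.max(2).astype(np.uint8); R=g[int(v)-30:int(v)+30,int(u)-50:int(u)+50]
m=(R<60).astype(np.uint8); n,l,st,ce=cv2.connectedComponentsWithStats(m)
for i in range(1,n):
    if st[i,4]>80: p=ce[i]+[int(u)-50,int(v)-30]; print(st[i],p,((onz('wrist',p,.05,c)[:2]*1000-o)@d))
# scene and side check
for n,q in(('scene',[.682,-.0346,.054]),('side',[.682,-.0346,.054])):
    a=robot.read_camera(n); u,v=proj(n,q); print(n,u,v); y,x=int(v),int(u); G=a.max(2)[y-14:y+24,x-20:x+20]
    k,l,st,ce=cv2.connectedComponentsWithStats((G<55).astype(np.uint8)); print([(st[i].tolist()) for i in range(1,k) if st[i,4]>20], G[::4,::4].tolist() if n=='scene' else '')
    cv2.imwrite('pics/end_%s.png'%n,a[:,:,::-1])
E
```

```text
44.75 [ 0.6233 -0.0349  0.2486] yaw -173.9
px [287. 346.] xy 863.6 -9.2 LxW 225.2 62.3 yaw -83.9
px [496. 218.] xy 642.0 269.1 LxW 88.1 41.2 yaw 26.3
px [529. 199.] xy 605.3 327.2 LxW 78.2 41.1 yaw 25.4
px [ 26. 233.] xy 755.2 -433.9 LxW 198.2 171.5 yaw -12.6
px [522.  11.] xy 339.2 283.7 LxW 196.0 65.4 yaw -67.9
px [79. 56.] xy 477.9 -355.1 LxW 235.9 139.6 yaw -29.1
px [14. 37.] xy 439.1 -446.6 LxW 167.3 138.2 yaw 12.4
expect grip px 281.7974147491438 234.19306015391126 tab px [281.91319122 212.84521398] [282.47449832 247.27107668]
[  0   0  49   5 240] [254.56666667 206.03333333] 2.6903125103258994
[ 54   0  36   5 116] [301.55172414 206.78448276] 56.60998373428016
[   0   12  100   48 2020] [280.18465347 238.62425743] 31.974933861019792
scene 303.8834865244632 250.28116919417198
[[0, 0, 40, 38, 945]] [[28, 33, 38, 37, 38, 38, 39, 112, 102, 106], [27, 27, 26, 35, 39, 38, 30, 83, 103, 106], [28, 27, 40, 39, 39, 37, 38, 61, 86, 87], [29, 33, 39, 37, 38, 40, 38, 37, 39, 37], [33, 39, 37, 39, 38, 44, 44, 116, 52, 37], [39, 37, 60, 36, 28, 28, 30, 94, 150, 147], [38, 37, 110, 175, 26, 28, 28, 151, 150, 73], [38, 37, 87, 108, 32, 27, 30, 153, 75, 37], [38, 37, 144, 151, 59, 128, 144, 110, 193, 37], [37, 143, 150, 61, 143, 151, 106, 94, 107, 95]]
side 263.3300960165241 201.07588392743864
[[17, 15, 8, 11, 29], [24, 15, 16, 23, 171]]
```

Run:
```python
from h import *
import pickle
c,im=pickle.load(open('last.pkl','rb')); g=im.max(2)
for v in (206,209,212,215,224,230,236,240,244,248,252,256): print(v,g[v,256:312:2].tolist())
```

```text
206 [50, 22, 47, 43, 45, 45, 54, 55, 41, 47, 47, 46, 242, 253, 201, 42, 50, 49, 49, 49, 45, 22, 52, 52, 49, 51, 60, 48]
209 [68, 69, 67, 68, 66, 65, 70, 69, 67, 68, 68, 66, 147, 253, 168, 65, 68, 69, 68, 69, 69, 66, 67, 70, 70, 68, 68, 67]
212 [176, 177, 177, 179, 179, 177, 178, 178, 180, 118, 92, 93, 104, 244, 112, 94, 172, 181, 180, 181, 181, 182, 182, 182, 181, 182, 181, 184]
215 [177, 175, 174, 175, 175, 176, 179, 177, 176, 94, 84, 80, 89, 134, 85, 79, 90, 179, 179, 179, 179, 180, 180, 181, 179, 182, 178, 180]
224 [50, 53, 50, 50, 51, 50, 54, 50, 41, 14, 23, 27, 25, 23, 25, 24, 23, 43, 49, 49, 49, 51, 51, 48, 49, 50, 49, 138]
230 [172, 173, 172, 172, 170, 170, 171, 174, 145, 31, 50, 52, 54, 56, 54, 58, 37, 143, 173, 174, 174, 174, 172, 173, 175, 175, 174, 174]
236 [167, 169, 168, 169, 169, 169, 170, 169, 143, 31, 48, 49, 50, 51, 49, 51, 33, 140, 171, 172, 171, 172, 172, 173, 172, 173, 172, 173]
240 [50, 45, 47, 49, 48, 47, 49, 48, 44, 30, 44, 45, 47, 46, 46, 45, 34, 44, 53, 50, 53, 57, 53, 56, 56, 57, 55, 57]
244 [45, 48, 48, 47, 46, 50, 48, 49, 49, 36, 38, 36, 42, 42, 38, 40, 32, 48, 49, 51, 52, 51, 52, 51, 53, 55, 55, 54]
248 [238, 238, 238, 239, 239, 240, 231, 224, 188, 175, 173, 152, 191, 251, 178, 58, 50, 53, 50, 53, 51, 51, 51, 52, 53, 52, 51, 51]
252 [241, 242, 243, 243, 243, 243, 242, 242, 242, 241, 240, 240, 238, 243, 239, 238, 238, 239, 238, 238, 239, 240, 239, 241, 241, 241, 233, 228]
256 [241, 241, 240, 238, 238, 239, 238, 238, 237, 237, 237, 239, 239, 240, 240, 241, 242, 243, 243, 243, 243, 243, 244, 244, 244, 244, 243, 243]
```

The grip centre is at column 281.3 and the tabs at 282, under 1 mm apart. As a last check I compare the bay with the earlier side picture, then hand in.

Run:
```python
from h import *
a=cv2.imread('pics/s2.png').astype(int);b=cv2.imread('pics/end_side.png').astype(int)
d=abs(a-b).max(2)[235:350,165:285]; n=(d>60).sum(); print('changed px in bay',n)
a=cv2.imread('pics/scene0.png').astype(int);b=cv2.imread('pics/end_scene.png').astype(int)
for nm,(x0,x1,y0,y1) in dict(jar=(305,330,218,250),tape=(215,256,273,307),bin=(200,292,315,390),bottles=(355,388,205,262),fin=(112,150,222,275)).items(): print(nm,(abs(a-b).max(2)[y0:y1,x0:x1]>60).sum())
if n<150: print(robot.job_done())
```

```text
changed px in bay 0
jar 0
tape 0
bin 0
bottles 0
fin 0
the job is handed in; nothing more can be done
None
```

The job is handed in; my checks found every step met, but the latch is inferred from the door stopping hard at its shut angle, and no verdict came back. The jaw sprang back, the pawl is down, three modules (only two loose ones seen) and the bar lie flat in the bay, the dimmer grip is about 1 mm from the marker, and no bystander moved.

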